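# Collect two turned cups in a tilted box

### The job

Stand the two finished wooden cups in the tilted collecting box on the bench, the taller cup in its left bay and the shorter one in its right bay (as seen from the robot), each mouth up with its foot flat on the bay's sloping floor board. The two boards are set to a different depth every time, so feel for them: lower each cup gently along the slant of the box until it touches, neither dropping it nor letting it rock over nor pressing it hard. Keep the arm clear of the drill press table that overhangs the way, and leave the other things on the bench where they are.

Things in the scene. Friction and masses are not known exactly. Their poses are not given: they have to be found in the camera images.
- tall_cup: the taller turned wooden cup, 58 mm diameter, 75 mm high, hollow, about 0.09 kg, standing mouth up on the bench; origin at the centre of its foot, z along its axis to the mouth. It goes in the left bay
- short_cup: the shorter turned wooden cup, 48 mm diameter, 58 mm high, hollow, about 0.09 kg, standing mouth up on the bench; origin at the centre of its foot, z along its axis to the mouth. It goes in the right bay
- box: fixed plywood collecting box, mouth tilted 25 degrees towards the robot. Origin: centre of the upper face of its bottom; x up the slope (away from the robot), y left across the box, z out of the box, square to its bottom. 170 mm long inside (x), 304 mm wide outside (y), walls 8 mm. Front, sides and middle divider stand 70 mm above the bottom, the back board 175 mm
- left_bay (a point): centre of the left bay (140 mm wide, 170 mm long) on the box bottom, axes as the box. Above it lies the bay's light wooden floor board, firmly held, parallel to the bottom; its upper face is somewhere between 14 and 51 mm above this point along z (not told) and gives up to 5 mm on springs
- right_bay (a point): centre of the right bay (140 mm wide, 170 mm long) on the box bottom, axes as the box. Its own floor board has its upper face somewhere between 14 and 51 mm above this point along z (not told); it gives up to 5 mm on springs; not the same as the left one
- drill_table_corner (a point): fixed point at bench height right below the corner nearest to the robot of the drill press's table plate, whose underside is 428 mm above the bench, between the cups and the box. From that corner the plate runs back to the left and to the right; carry the cups past on the robot's side of it
- blank: solid round burl blank, 40 mm diameter, 62 mm high, standing; to be left alone; origin at the centre of its foot
- offcut: square wood offcut 32x100x32 mm, lying (long side y); to be left alone; origin at the centre of its underside
- pad: abrasive pad 50x75x18 mm, lying; to be left alone; origin at the centre of its underside
- tape: tape measure 62x80x32 mm, lying; to be left alone; origin at the centre of its underside
Not all that is in view belongs to the job. What is shaped like the short_cup but black is not meant.

How it is judged:
By the outcome, as a careful person would: the job done as asked, in the order asked, and still so for the second after the job is handed in, with the robot touching nothing.
It also fails if it takes over 72 s, if anything falls off the work surface, if the arm or the gripper's body presses on something with over 40 N, if the wrist force passes 120 N, or if a joint passes its speed limit or range.

### The arm

A 7-joint arm with a two-finger parallel gripper is mounted at the origin on a cart in front of the work surface, level with it; the furniture and walls round the work are solid. World frame = base frame: x ahead of the robot, y to its left, z up, the work surface at z = 0. Lengths are in mm, angles in rad, forces in N, time in s.
With the tool pointing down it reaches from about 350 to 900 mm from the base axis. Payload 7.2 kg.
Tool frame: the origin (TCP) lies midway between the tips of the shut fingers; the grasp point (between the pads) lies 19 mm behind it; z points along the fingers, y is the line along which they close (so a half turn about z gives the same grasp; the last joint's range is limited). The gripper opens to 85 mm and grips with 20 to 120 N. Pads are 22 mm wide; open, the fingers measure 114 mm over their backs; the gripper's body (76 mm by 85 mm) begins 54 mm behind the grasp point. The pads swing forward as they close: fully open they stand 13 mm farther back than shut.
Start: joints at [-1.222, 0.411, -0.013, 1.596, 0.006, 1.134, -0.082], TCP at [253.032, 571.492, 231.297] pointing down, gripper open.
Joint ranges: [-2.95, 2.95], [-0.29, 1.99], [-1.47, 1.44], [0.14, 2.54], [-1.03, 4.17], [0.13, 1.85], [-2.86, 2.86]. Speed limits (rad/s): [2.39, 2.39, 3.01, 3.01, 3.14, 3.14, 3.14].

### API

Orientations are given as a unit quaternion [x, y, z, w].
In Python, from bench import arm gives the robot as it stands.
- The arm moves only by the tool arm_command, never from a script. Its argument "deltas" is one flat list of numbers, 6 for each row, row after row: the shift along the world's x, y, z in m, then the turn, a rotation vector about the world's x, y, z in rad. In form: [dx, dy, dz, wx, wy, wz, dx, dy, dz, wx, wy, wz, ...]. A call has 1 to 10 rows; each row shifts and turns the commanded pose from where the row before left it; what a row does not reach is not made up. A row lasts 1/10 s, in which the tool goes at most 50 mm and 8.59 degrees, less where a joint would pass 70% of its speed; a pose out of reach is approached as far as the arm can. A call is refused whole if a number of a shift passes 0.05 or a number of a turn 0.15, either way. A call with a gripper value outside its range is refused whole. "fingers" is the finger opening in m, from 0 to 0.0854, set as the call begins (left out, the last holds). The fingers move at their own pace and stop on an object; "force" is the grip in N (left out, the last holds). Time passes only in rows, so rows that do not move let the fingers close. It gives the time, the measured TCP pose, the force, the opening and the grip force at its end, in the units of the state.
- arm.get_state(): the state, without advancing time (a new reading comes with each control period).
- arm.read_camera(name): name is "side" or "top"; returns (picture, depth): 420x560x3 uint8, red, green, blue; 420x560 float32, mm along the optical axis (not along the pixel's ray), 0 where there is no reading.
- arm.get_calibration(name): a dict with "K" (3x3 intrinsics, pixels), "k1" (the pictures are not rectified: a ray, as slopes to the right and down, at radius r is drawn at 1 + k1 r^2 times it, then the intrinsics apply), "R" (3x3) and "t" (3): a world point X has camera coordinates R X + t. Camera axes: x right, y down, z forward; pixel columns grow to the right and rows downward; lengths in mm; the calibration is good to about 2 mm. A picture is of the moment at which its call begins. get_calibration takes no time and is no camera call.
- arm.finish_job(): hands the job in; it is judged then, once.
The state is a dict: "time_s": time; "qpos": joint angles; "joint_velocities": joint speeds; "joint_torque": joint torques, N m; "tool_pos": TCP position; "tcp_rot": TCP orientation; "ft_force": force on the tool from outside, world axes, zero at the start; "torque": the same for the moment, N m; "finger_gap": finger opening in mm; "grasp_force": force on a finger pad.
Only numpy, scipy, OpenCV 4.12 (cv2) and the standard library are available. Lean on these libraries where they do the work, as an engineer would, in place of code of your own. Each camera call takes 0.05 s, during which the arm holds its last target. There are 200 camera calls.

## Working session

There is one attempt and no reset: what is moved stays moved. The work goes in short steps, Python scripts to look and compute and a tool call to move; the robot and the scene stay as the last step left them, time stands still between calls to the robot, and variables do not carry over. Pictures are saved under pics/ and viewed, at most 10 in all, crops included, and the job is handed in when it is done.

Besides the shell and the picture viewer there is one more tool, called after "Emit:" as name(argument=value, ...) on one line, values as JSON. arm_command: Moves the arm, as the interface text tells. Its arguments: {"type":"object","properties":{"deltas":{"type":"array","items":{"type":"number"}},"fingers":{"type":"number"},"force":{"type":"number"}},"required":["deltas"]}

```bash
mkdir -p pics; cat > h.py <<'E'
import numpy as np, cv2
from bench import arm
def look(n,f):
    p,d=arm.read_camera(n); cv2.imwrite('pics/'+f+'.png',p[:,:,::-1]); np.savez('pics/'+f+'.npz',p=p,d=d)
    return p,d
def cloud(n,d):
    c=arm.get_calibration(n); K=np.array(c['K'],float);R=np.array(c['R']);t=np.array(c['t'])
    h,w=d.shape; u,v=np.meshgrid(np.arange(w),np.arange(h))
    q=np.stack([u,v],-1).reshape(-1,1,2).astype(float)
    q=np.stack([(q[:,0,0]-K[0,2])/K[0,0],(q[:,0,1]-K[1,2])/K[1,1]],1)
    s=q.copy()
    for _ in range(20): s=q/(1+c['k1']*(s**2).sum(1,keepdims=True))
    X=np.c_[s,np.ones(len(s))]*d.reshape(-1,1)
    return ((X-t)@R).reshape(h,w,3)
E
python3 - <<'E'
from h import *
for n in('side','top'):
    p,d=look(n,n+'0'); c=arm.get_calibration(n); R=np.array(c['R']); print(n,-R.T@np.array(c['t']),R[2],c['k1'],c['K'])
s=arm.get_state(); print(s['tool_pos'],s['tcp_rot'],s['ft_force'],s['finger_gap'],s['time_s'])
E
```

```text
side [ -59.87707899 1357.85236447  856.94152564] [ 0.37773565 -0.80567483 -0.4562936 ] -0.12177737288960451 [[546.74851825   0.         276.85730133]
 [  0.         546.74851825 206.63591069]
 [  0.           0.           1.        ]]
top [-244.91088358  113.06644621 1587.36636278] [ 0.49416177 -0.10988855 -0.86239704] -0.0842299995860408 [[445.59889285   0.         279.21443363]
 [  0.         445.59889285 215.66804883]
 [  0.           0.           1.        ]]
[252.84395005 571.07572484 230.51972706] [ 2.06847762e-01  9.78372860e-01 -7.34317964e-04 -1.07742705e-04] [0.1518057  1.02202086 0.13133789] 85.74502060368775 0.1
```

View pics/side0.png

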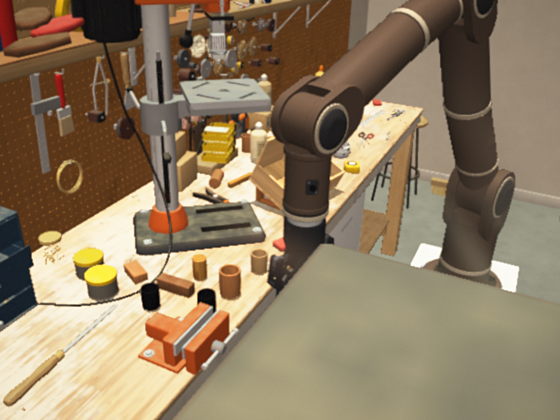

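View pics/top0.png

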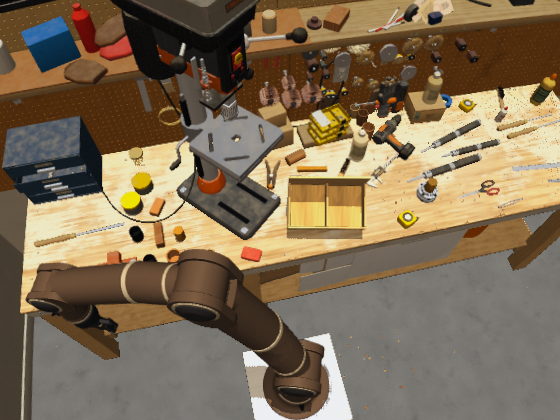

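Side view: the tall cup is at about (230,282), the short cup at (259,262), the blank at (200,266), and black lookalikes at (150,297) and (206,300). The table plate is at (225,95). In the top view the box is at (326,207) and the arm partly hides the cups near (173,256). I'll measure them from the depth images.

```bash
python3 - <<'E'
from h import *
np.set_printoptions(precision=1,suppress=True)
S=np.load('pics/side0.npz');T=np.load('pics/top0.npz')
s=cloud('side',S['d']);t=cloud('top',T['d'])
np.savez('pics/cl0.npz',s=s,t=t)
from scipy.optimize import least_squares
# cups side view
def crop(c,u0,u1,v0,v1): return c[v0:v1,u0:u1].reshape(-1,3)
for nm,b,r,h in(('tall',(216,246,264,302),29,75),('short',(248,271,247,276),24,58),('blank',(190,210,252,283),20,62),('blk1',(140,161,282,310),24,58),('blk2',(195,218,288,312),24,58)):
    P=crop(s,*b); P=P[(P[:,2]>8)&(P[:,2]<h+8)]
    print(nm,len(P),P.min(0),P.max(0),np.median(P,0))
    side=P[(P[:,2]<h-8)]
    f=least_squares(lambda c:np.hypot(side[:,0]-c[0],side[:,1]-c[1])-r,np.median(side,0)[:2]+[10,-20],loss='soft_l1',f_scale=2)
    print('   fit',f.x,np.sqrt(np.median(f.fun**2)))
    top=P[P[:,2]>h-5]; 
    if len(top)>5:
        f=least_squares(lambda c:np.hypot(top[:,0]-c[0],top[:,1]-c[1])-r,f.x,loss='soft_l1',f_scale=2);print('   rim',f.x, np.percentile(P[:,2],98))
# bench heights
print('bench z',np.median(crop(s,90,130,330,350),0),np.median(crop(t,70,100,250,260),0))
# box top view pts
for uv in [(288,179),(367,181),(363,236),(287,235),(326,181),(326,234),(307,205),(345,208),(307,195),(307,220),(345,195),(345,220),(277,205),(243,233),(232,180),(220,170),(284,130),(250,255),(407,218)]:
    print(uv,t[uv[1],uv[0]])
im=cv2.resize(T['p'][130:260,170:390,::-1],None,fx=3.6,fy=3.6,interpolation=cv2.INTER_CUBIC);cv2.imwrite('pics/c1.png',im)
E
```

```text
tall 644 [512.  318.6   8.2] [567.8 435.2  76.5] [535.  366.1  51.5]
   fit [542.5 349.3] 1.9542525460733913
   rim [541.4 349.7] 74.01442387329685
short 360 [501.5 190.7   8.2] [548.3 246.6  60.1] [522.8 230.4  39.7]
   fit [526.9 216.8] 1.6591568590942032
   rim [525.8 219.6] 57.22724233855327
blank 337 [624.5 301.7   8.1] [670.3 393.9  64.2] [644.  334.5  43.8]
   fit [652.7 321.9] 1.5195778271914455
   rim [649.8 321.4] 61.70258512289832
blk1 470 [664.4 419.2   8.1] [725.2 518.6  61.5] [684.4 501.4  39.2]
   fit [690.4 491.6] 1.8563746134284613
   rim [689.3 492.3] 58.32693903702681
blk2 326 [497.5 420.4   9.5] [575.8 505.9  63.4] [550.3 444.5  45.6]
   fit [552.4 447.4] 2.0288063022802874
   rim [551.7 446.7] 57.19374482468636
bench z [696.2 643.2  -1.3] [657.5 710.2   1.3]
(288, 179) [ 838.1 -167.    -2.2]
(367, 181) [ 744.9 -495.1   11.4]
(363, 236) [ 495.8 -396.9    5. ]
(287, 235) [ 571.7 -100.7   -4. ]
(326, 181) [ 675.3 -276.3  176.7]
(326, 234) [ 535.9 -253.1    7.8]
(307, 205) [ 633.8 -194.5   95.3]
(345, 208) [ 603.4 -345.3   67.5]
(307, 195) [ 671.6 -203.5  107.7]
(307, 220) [ 580.2 -182.    72.5]
(345, 195) [ 649.3 -356.3   90.2]
(345, 220) [ 561.5 -335.5   45.9]
(277, 205) [707.4 -89.3  16.3]
(243, 233) [602.9  72.   26.4]
(232, 180) [858.2  72.7  37.1]
(220, 170) [886.6 114.6  83.3]
(284, 130) [1024.9 -191.   102.8]
(250, 255) [504.1  62.6  22. ]
(407, 218) [ 520.  -587.1   37.2]
```

View pics/c1.png

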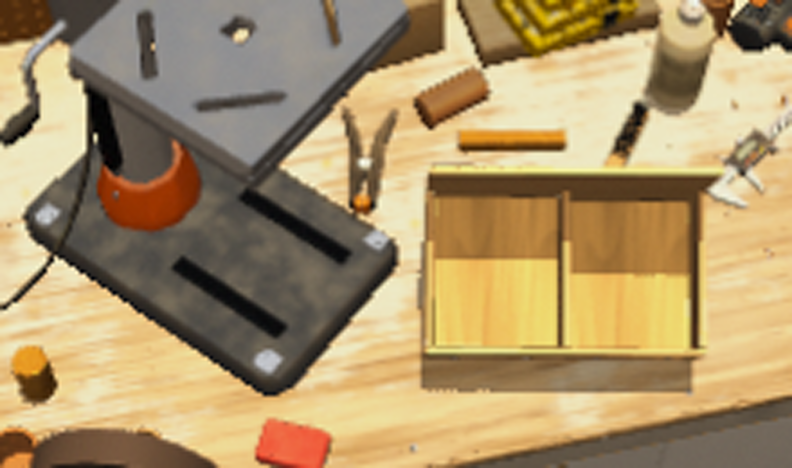

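Crop: plate corner nearest the robot at crop (250,180), i.e. top pixel (239,180). Both bays and their boards are visible. I'll fit a box model to the depth and locate the plate corner.

```bash
python3 - <<'E'
from h import *
from scipy.optimize import least_squares
from scipy.spatial.transform import Rotation as Ro
np.set_printoptions(precision=2,suppress=True)
t=np.load('pics/cl0.npz')['t']; s=np.load('pics/cl0.npz')['s']
P=t[172:245,280:372].reshape(-1,3); P=P[(P[:,2]>14)&(P[:,2]<260)&(P[:,0]<760)&(P[:,0]>400)]
def Rm(yaw): return Ro.from_euler('ZY',[yaw,-np.radians(25)]).as_matrix()
def sdf(q,c,hf):
    d=np.abs(q-c)-hf
    return np.linalg.norm(np.maximum(d,0),axis=1)+np.minimum(d.max(1),0)
def res(p):
    q=(P-p[:3])@Rm(p[3])
    bx=[((-89,0,31),(4,152,39)),((89,0,83.5),(4,152,91.5)),((0,148,31),(93,4,39)),((0,-148,31),(93,4,39)),((0,0,31),(93,4,39)),
        ((0,74,p[4]-10),(85,70,10)),((0,-74,p[5]-10),(85,70,10))]
    return np.clip(np.min([np.abs(sdf(q,np.array(c),np.array(h))) for c,h in bx],0),0,25)
best=None
for yaw in np.radians([-25,-15,-8,0]):
    f=least_squares(res,[610,-265,30,yaw,32,32],loss='soft_l1',f_scale=3,x_scale=[10,10,10,.1,10,10],diff_step=1e-4)
    print(f.cost,f.x,np.degrees(f.x[3]),np.median(np.abs(f.fun)),len(P))
    if best is None or f.cost<best.cost: best=f
R=Rm(best.x[3]); print(R)
for sg,h in((74,4),(-74,5)): 
    print('bay',best.x[:3]+R@[0,sg,0],'board',best.x[:3]+R@[0,sg,best.x[h]])
# plate
for nm,c in(('t',t),('s',s)):
    m=(c[...,2]>415)&(c[...,2]<480)&(c[...,0]>500)&(c[...,1]>-250)&(c[...,1]<400)
    if nm=='t': m[:, :185]=0
    Q=c[m]; print(nm,len(Q))
    if len(Q): 
        i=np.argsort(Q[:,0])[:6]; print(Q[i]); print('miny',Q[np.argmin(Q[:,1])],'maxy',Q[np.argmax(Q[:,1])], np.median(Q[:,2]))
E
```

```text
17223.65951775139 [ 627.18 -269.8    58.58   -0.23   54.92   10.8 ] -13.021794043516604 2.0738632186843846 4200
17334.12292488051 [ 627.27 -269.83   58.58   -0.23   35.12   10.82] -13.056790463982475 2.083070180195385 4200
78530.59005402947 [ 630.79 -268.74   59.82   -0.19  177.86   12.29] -10.805809625913483 3.4279386310877786 4200
17861.33845765849 [ 631.38 -269.38   60.04   -0.19   54.17   12.25] -11.073984025233356 2.3634085612511626 4200
[[ 0.88  0.23 -0.41]
 [-0.2   0.97  0.1 ]
 [ 0.42  0.    0.91]]
bay [ 643.86 -197.7    58.58] board [ 621.24 -192.47  108.36]
bay [ 610.51 -341.9    58.58] board [ 606.06 -340.87   68.37]
t 4311
[[575.11  58.91 416.21]
 [575.16  58.08 427.  ]
 [575.72  56.41 447.51]
 [575.75  55.29 419.75]
 [576.3   60.73 431.74]
 [576.75  58.39 419.32]]
miny [ 731.3  -117.37  426.57] maxy [837.41 206.89 416.36] 445.21867297584583
s 6322
[[575.99  64.15 416.04]
 [577.77  60.81 420.54]
 [578.3   65.9  421.79]
 [579.18  65.14 443.88]
 [579.2   57.77 416.7 ]
 [579.27  64.46 432.51]]
miny [1165.88 -142.3   461.48] maxy [1166.71  399.96  439.23] 442.10224468994556
```

```bash
python3 - <<'E'
from h import *
from scipy.spatial.transform import Rotation as Ro
np.set_printoptions(precision=1,suppress=True)
z=np.load('pics/cl0.npz'); o=np.array([627.2,-269.8,58.6]); R=Ro.from_euler('ZY',[np.radians(-13.02),-np.radians(25)]).as_matrix()
for n in 'ts':
    q=(z[n].reshape(-1,3)-o)@R
    for sg in(1,-1):
        for a,b in((-75,-40),(-40,0),(0,40),(40,75)):
            m=(np.abs(q[:,1]-74*sg)<55)&(q[:,0]>a)&(q[:,0]<b)&(q[:,2]>-30)&(q[:,2]<120)
            if m.sum()>3: print(n,sg,a,m.sum(),np.percentile(q[m,2],[10,50,90]))
    for nm,m in(('front top',(np.abs(q[:,0]+89)<4)&(np.abs(q[:,1])<140)),('div',(np.abs(q[:,1])<4)&(np.abs(q[:,0])<70)),('L',(np.abs(q[:,1]-148)<4)&(np.abs(q[:,0])<70)),('R',(np.abs(q[:,1]+148)<4)&(np.abs(q[:,0])<70))):
        m&=(q[:,2]>30)&(q[:,2]<110)
        if m.sum()>3: print(n,nm,m.sum(),np.percentile(q[m,2],[10,50,90]))
    m=(np.abs(q[:,2]-120)<40)&(np.abs(q[:,1])<140)&(abs(q[:,0]-85)<20)
    if m.sum(): print('back',np.percentile(q[m,0],[10,50,90]))
E
```

```text
t 1 -75 250 [29.6 35.2 40.5]
t 1 -40 276 [28.7 34.8 40.8]
t 1 0 279 [30.4 35.2 40.3]
t 1 40 247 [28.7 35.1 40.3]
t -1 -75 243 [ 4.4 10.3 15.3]
t -1 -40 271 [ 5.  10.4 15.9]
t -1 0 272 [ 5.1 10.2 16.1]
t -1 40 232 [ 5.2 10.6 16.5]
t front top 68 [49.6 60.  67.1]
t div 72 [54.5 59.4 66.2]
t L 71 [45.3 61.8 68.5]
t R 78 [53.9 61.9 67.7]
back [91.3 92.3 93.2]
s 1 -40 6 [30.6 32.2 34.8]
s 1 0 83 [28.6 31.8 35.4]
s 1 40 143 [28.7 31.9 35.4]
s front top 34 [33.7 49.2 58.3]
s L 122 [32.5 46.9 59.3]
s R 34 [36.7 50.2 59.6]
back [90.2 92.4 94.6]
```

Emit:
arm_command(deltas=[0.05, -0.05, 0, 0, 0, 0.1, 0.05, -0.05, 0, 0, 0, 0.1, 0.05, -0.04, 0, 0, 0, 0, 0.05, -0.04, 0, 0, 0, 0, 0.05, -0.04, 0, 0, 0, 0, 0.04, 0, -0.03, 0, 0, 0, 0, 0, -0.03, 0, 0, 0, 0, 0, 0, 0, 0, 0], fingers=0.085, force=30)

```text
time_s: 0.9
tool_pos: [479.7, 404.3, 166.5]
tcp_rot: [0.109, 0.994, -0.003, -0.003]
ft_force: [-0.8, 0.6, -1.6]
finger_gap: 84.9
grasp_force: 0.0
```

Emit:
arm_command(deltas=[0, 0, 0, 0, 0, 0, 0, 0, 0, 0, 0, 0])

```text
time_s: 1.1
tool_pos: [480.5, 408.4, 172.9]
tcp_rot: [0.107, 0.994, 0.001, 0.0]
ft_force: [-0.7, -0.3, -0.4]
finger_gap: 85.1
grasp_force: 0.0
```

Emit:
arm_command(deltas=[0.02, -0.02, 0, 0, 0, 0, 0.02, -0.02, 0, 0, 0, 0, 0.022, -0.019, 0, 0, 0, 0, 0, 0, -0.025, 0, 0, 0, 0, 0, -0.025, 0, 0, 0, 0, 0, -0.01, 0, 0, 0, 0, 0, 0, 0, 0, 0, 0, 0, 0, 0, 0, 0])

```text
time_s: 1.9
tool_pos: [543.1, 349.1, 112.8]
tcp_rot: [0.108, 0.994, 0.001, 0.001]
ft_force: [1.0, 0.0, 0.6]
finger_gap: 84.7
grasp_force: 0.0
```

Emit:
arm_command(deltas=[0, 0, -0.015, 0, 0, 0, 0, 0, -0.015, 0, 0, 0, 0, 0, -0.015, 0, 0, 0, 0, 0, -0.015, 0, 0, 0, 0, 0, -0.013, 0, 0, 0, 0, 0, -0.01, 0, 0, 0, 0, 0, 0, 0, 0, 0, 0, 0, 0, 0, 0, 0])

```text
time_s: 2.7
tool_pos: [543.0, 348.1, 28.2]
tcp_rot: [0.108, 0.994, -0.0, -0.0]
ft_force: [0.0, -0.0, -0.2]
finger_gap: 85.1
grasp_force: 0.0
```

Emit:
arm_command(deltas=[0, 0, 0, 0, 0, 0, 0, 0, 0, 0, 0, 0, 0, 0, 0, 0, 0, 0, 0, 0, 0, 0, 0, 0, 0, 0, 0, 0, 0, 0, 0, 0, 0, 0, 0, 0, 0, 0, 0, 0, 0, 0, 0, 0, 0, 0, 0, 0, 0, 0, 0, 0, 0, 0], fingers=0.045, force=30)

```text
time_s: 3.6
tool_pos: [543.5, 348.4, 29.2]
tcp_rot: [0.108, 0.994, 0.001, 0.001]
ft_force: [-0.7, -1.0, 7.3]
finger_gap: 55.9
grasp_force: 32.3
```

Emit:
arm_command(deltas=[0, 0, 0.01, 0, 0, 0, 0, 0, 0.015, 0, 0, 0, 0, 0, 0.025, 0, 0, 0, 0, 0, 0.03, 0, 0, 0, 0, 0, 0.03, 0, 0, 0, 0, 0, 0.03, 0, 0, 0, 0, 0, 0.01, 0, 0, 0, 0, 0, 0, 0, 0, 0, 0, 0, 0, 0, 0, 0])

```text
time_s: 4.5
tool_pos: [542.3, 347.7, 177.5]
tcp_rot: [0.108, 0.994, -0.0, -0.0]
ft_force: [0.7, -0.2, -1.6]
finger_gap: 56.1
grasp_force: 32.3
```

```bash
python3 - <<'E'
from h import *
p,d=look('side','s1'); s=cloud('side',d)
np.set_printoptions(precision=1,suppress=True)
cv2.imwrite('pics/c2.png',cv2.resize(p[180:330,170:330,::-1],None,fx=3.5,fy=3.5,interpolation=cv2.INTER_CUBIC))
E
```

```text
(no output)
```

View pics/c2.png

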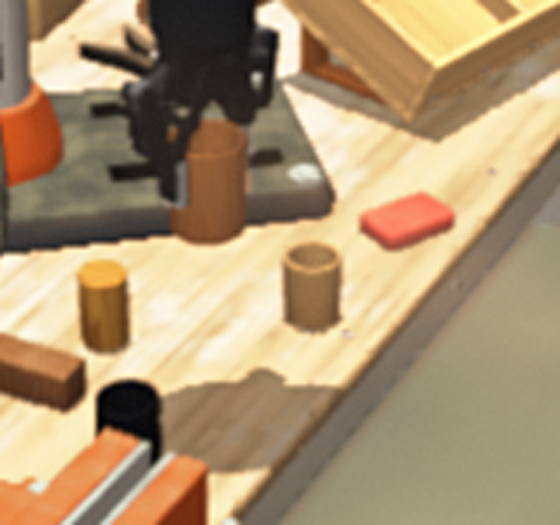

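The tall cup hangs upright in the fingers at crop (208,180), and the short cup at crop (312,285) hasn't moved. Next I carry the tall cup round on the robot's side of the plate.

Emit:
arm_command(deltas=[-0.01, -0.01, 0.005, 0, 0, 0, -0.025, -0.025, 0.005, 0, 0, 0, -0.025, -0.03, 0.01, 0, 0, 0, -0.025, -0.03, 0, 0, 0, 0, -0.02, -0.035, 0, 0, 0, 0, 0, -0.04, 0, 0, 0, 0, 0, -0.04, 0, 0, 0, 0, 0, -0.04, 0, 0, 0, 0, 0, -0.04, 0, 0, 0, 0, 0, -0.03, 0, 0, 0, 0])

```text
time_s: 5.55
tool_pos: [436.7, 25.4, 197.1]
tcp_rot: [0.109, 0.994, -0.001, -0.001]
ft_force: [0.9, 0.2, -0.5]
finger_gap: 56.1
grasp_force: 32.4
```

Emit:
arm_command(deltas=[0, -0.03, 0, 0, 0, 0, 0, -0.04, 0, 0, 0, 0, 0, -0.04, 0, 0, 0, 0, 0, -0.04, 0, 0, 0, 0, 0, -0.035, 0, 0, 0, 0, 0, -0.02, 0, 0, 0, 0, 0, -0.01, 0, 0, 0, 0, 0, 0, 0, 0, 0, 0, 0, 0, 0, 0, 0, 0])

```text
time_s: 6.45
tool_pos: [437.7, -185.7, 197.7]
tcp_rot: [0.108, 0.994, 0.0, -0.001]
ft_force: [0.7, 0.5, -1.8]
finger_gap: 56.0
grasp_force: 32.4
```

Emit:
arm_command(deltas=[0, 0, 0, -0.018, -0.08, 0, 0, 0, 0, -0.02, -0.085, 0, 0.01, 0, 0, -0.02, -0.09, 0, 0.02, 0, 0, -0.02, -0.085, 0, 0.03, 0, -0.005, -0.02, -0.085, 0, 0.035, 0, -0.005, 0, 0, 0, 0.035, 0, -0.005, 0, 0, 0, 0.02, 0, -0.003, 0, 0, 0, 0, 0, 0, 0, 0, 0, 0, 0, 0, 0, 0, 0])

```text
time_s: 7.45
tool_pos: [587.5, -185.1, 179.4]
tcp_rot: [0.105, 0.971, -0.025, 0.214]
ft_force: [-0.4, -1.2, -1.7]
finger_gap: 56.0
grasp_force: 32.4
```

```bash
cat > g.py <<'E'
from h import *
from scipy.spatial.transform import Rotation as Ro
np.set_printoptions(precision=3,suppress=True)
o=np.array([627.2,-269.8,58.6]); R=Ro.from_euler('ZY',[np.radians(-13.02),-np.radians(25)]).as_matrix()
s=arm.get_state(); T=Ro.from_quat(s['tcp_rot']); A=T.as_matrix()
B=np.c_[-R[:,0],R[:,1],-R[:,2]]
print('box',(np.array(s['tool_pos'])-o)@R,'rot left',(Ro.from_matrix(B)*T.inv()).as_rotvec(),'F box',np.array(s['ft_force'])@R)
E
python3 - <<'E'
from g import *
p,d=look('top','t1'); look('side','s2')
cv2.imwrite('pics/c3.png',cv2.resize(p[130:280,210:400,::-1],None,fx=4,fy=4,interpolation=cv2.INTER_CUBIC))
t=cloud('top',d); q=(t.reshape(-1,3)-o)@R
for sg in (1,-1):
    m=(abs(q[:,1]-74*sg)<55)&(abs(q[:,0]+50)<30)&(q[:,2]>0)&(q[:,2]<60); print(sg,m.sum(),np.median(q[m,2]))
E
```

```text
box [ -1.318  73.575 133.906] rot left [ 0.003 -0.003 -0.012] F box [-0.858 -1.294 -1.523]
1 8 36.74207605894189
-1 314 10.635110714549217
```

View pics/c3.png

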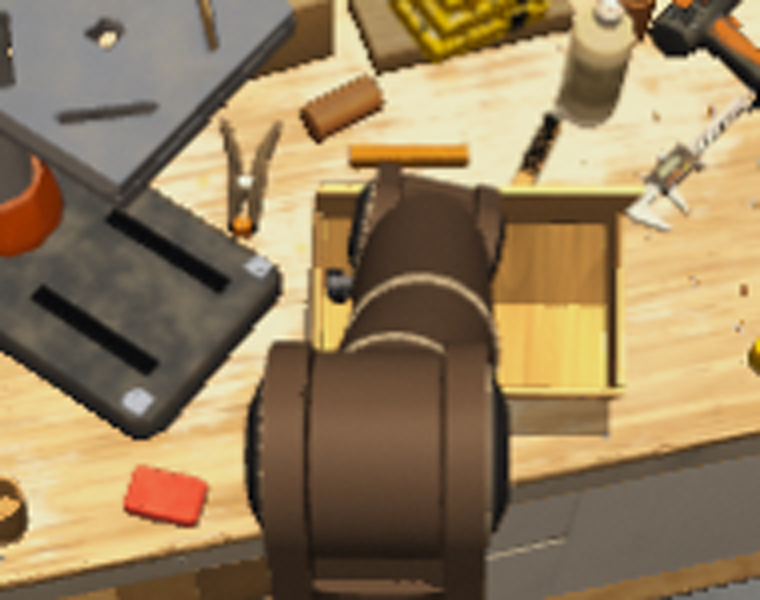

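The arm is over the left bay, and the plate corner at crop (120,200) is well clear of it. I lower along the slant.

Emit:
arm_command(deltas=[0.0042, -0.001, -0.009, 0, 0, -0.012, 0.0042, -0.001, -0.009, 0, 0, 0, 0.0042, -0.001, -0.009, 0, 0, 0, 0.0042, -0.001, -0.009, 0, 0, 0, 0.0042, -0.001, -0.009, 0, 0, 0, 0, 0, 0, 0, 0, 0, 0, 0, 0, 0, 0, 0])

```text
time_s: 8.25
tool_pos: [608.7, -192.2, 134.7]
tcp_rot: [0.112, 0.97, -0.027, 0.214]
ft_force: [-0.1, -0.0, -0.7]
finger_gap: 56.0
grasp_force: 32.4
```

```bash
python3 g.py
```

```text
box [-0.031 71.431 84.027] rot left [ 0.004 -0.002  0.003] F box [-0.374 -0.046 -0.566]
```

Emit:
arm_command(deltas=[0.0008, -0.0002, -0.0018, 0, 0, 0, 0.0008, -0.0002, -0.0018, 0, 0, 0, 0.0008, -0.0002, -0.0018, 0, 0, 0, 0.0008, -0.0002, -0.0018, 0, 0, 0, 0.0008, -0.0002, -0.0018, 0, 0, 0, 0, 0, 0, 0, 0, 0, 0, 0, 0, 0, 0, 0])

```text
time_s: 8.95
tool_pos: [612.9, -193.0, 126.3]
tcp_rot: [0.111, 0.97, -0.027, 0.215]
ft_force: [-0.7, 0.9, -0.2]
finger_gap: 56.3
grasp_force: 32.4
```

```bash
python3 g.py
```

```text
box [ 0.242 71.631 74.539] rot left [ 0.004 -0.001  0.002] F box [-0.891  0.768  0.14 ]
```

Emit:
arm_command(deltas=[0.0008, -0.0002, -0.0018, 0, 0, 0, 0.0008, -0.0002, -0.0018, 0, 0, 0, 0.0008, -0.0002, -0.0018, 0, 0, 0, 0, 0, 0, 0, 0, 0, 0, 0, 0, 0, 0, 0])

```text
time_s: 9.45
tool_pos: [615.2, -193.6, 120.8]
tcp_rot: [0.111, 0.97, -0.027, 0.215]
ft_force: [0.4, 0.6, -0.6]
finger_gap: 56.1
grasp_force: 32.4
```

Emit:
arm_command(deltas=[0.0004, -0.0001, -0.0009, 0, 0, 0, 0.0004, -0.0001, -0.0009, 0, 0, 0, 0, 0, 0, 0, 0, 0, 0, 0, 0, 0, 0, 0])

```text
time_s: 9.85
tool_pos: [616.1, -193.7, 119.1]
tcp_rot: [0.111, 0.97, -0.027, 0.215]
ft_force: [-0.3, 0.8, -1.1]
finger_gap: 56.0
grasp_force: 32.4
```

Emit:
arm_command(deltas=[0.0004, -0.0001, -0.0009, 0, 0, 0, 0.0004, -0.0001, -0.0009, 0, 0, 0, 0, 0, 0, 0, 0, 0, 0, 0, 0, 0, 0, 0])

```text
time_s: 10.25
tool_pos: [616.8, -193.9, 117.2]
tcp_rot: [0.111, 0.97, -0.027, 0.215]
ft_force: [0.8, 0.7, -1.5]
finger_gap: 56.1
grasp_force: 32.4
```

Emit:
arm_command(deltas=[0.0004, -0.0001, -0.0009, 0, 0, 0, 0, 0, 0, 0, 0, 0, 0, 0, 0, 0, 0, 0])

```text
time_s: 10.55
tool_pos: [617.3, -194.0, 116.4]
tcp_rot: [0.111, 0.97, -0.027, 0.215]
ft_force: [-0.8, 0.4, -0.4]
finger_gap: 56.0
grasp_force: 32.4
```

Emit:
arm_command(deltas=[0.0004, -0.0001, -0.0009, 0, 0, 0, 0, 0, 0, 0, 0, 0, 0, 0, 0, 0, 0, 0])

```text
time_s: 10.85
tool_pos: [617.7, -194.1, 115.5]
tcp_rot: [0.111, 0.97, -0.027, 0.215]
ft_force: [-0.7, -1.0, -0.2]
finger_gap: 55.9
grasp_force: 32.6
```

Emit:
arm_command(deltas=[0.0004, -0.0001, -0.0009, 0, 0, 0, 0, 0, 0, 0, 0, 0, 0, 0, 0, 0, 0, 0])

```text
time_s: 11.15
tool_pos: [618.1, -194.2, 114.7]
tcp_rot: [0.111, 0.97, -0.027, 0.215]
ft_force: [-1.5, -1.4, 1.4]
finger_gap: 56.4
grasp_force: 32.7
```

Emit:
arm_command(deltas=[0.0004, -0.0001, -0.0009, 0, 0, 0, 0, 0, 0, 0, 0, 0, 0, 0, 0, 0, 0, 0])

```text
time_s: 11.45
tool_pos: [618.5, -194.3, 113.8]
tcp_rot: [0.111, 0.97, -0.027, 0.215]
ft_force: [-1.7, 0.7, 2.7]
finger_gap: 56.2
grasp_force: 32.9
```

```bash
python3 g.py
```

```text
box [ 0.265 71.563 60.793] rot left [ 0.004 -0.001  0.002] F box [-0.534  0.248  3.205]
```

Emit:
arm_command(deltas=[-0.0004, 0.0001, 0.0009, 0, 0, 0, 0, 0, 0, 0, 0, 0, 0, 0, 0, 0, 0, 0])

```text
time_s: 11.75
tool_pos: [618.1, -194.3, 114.6]
tcp_rot: [0.111, 0.97, -0.027, 0.215]
ft_force: [-0.5, -0.3, 1.9]
finger_gap: 55.9
grasp_force: 32.7
```

Emit:
arm_command(deltas=[0, 0, 0, 0, 0, 0, 0, 0, 0, 0, 0, 0, 0, 0, 0, 0, 0, 0], force=20, fingers=0.0565)

```text
time_s: 12.05
tool_pos: [618.1, -194.3, 114.6]
tcp_rot: [0.111, 0.97, -0.027, 0.215]
ft_force: [-0.3, 0.2, 2.7]
finger_gap: 56.7
grasp_force: 5.3
```

Emit:
arm_command(deltas=[0, 0, 0, 0, 0, 0, 0, 0, 0, 0, 0, 0], fingers=0.059)

```text
time_s: 12.25
tool_pos: [618.1, -194.2, 114.5]
tcp_rot: [0.111, 0.97, -0.027, 0.215]
ft_force: [-0.3, -0.1, -0.6]
finger_gap: 59.2
grasp_force: 0.0
```

Emit:
arm_command(deltas=[0, 0, 0, 0, 0, 0, 0, 0, 0, 0, 0, 0, 0, 0, 0, 0, 0, 0], fingers=0.062)

```text
time_s: 12.55
tool_pos: [618.1, -194.2, 114.6]
tcp_rot: [0.111, 0.97, -0.027, 0.215]
ft_force: [-0.1, 0.5, -0.3]
finger_gap: 62.1
grasp_force: 0.0
```

Emit:
arm_command(deltas=[0, 0, 0, 0, 0, 0, 0, 0, 0, 0, 0, 0, 0, 0, 0, 0, 0, 0], fingers=0.078)

```text
time_s: 12.85
tool_pos: [618.1, -194.2, 114.6]
tcp_rot: [0.111, 0.97, -0.027, 0.215]
ft_force: [0.4, -0.8, -0.2]
finger_gap: 78.3
grasp_force: 0.0
```

Emit:
arm_command(deltas=[-0.004, 0.001, 0.009, 0, 0, 0, -0.006, 0.0015, 0.0135, 0, 0, 0, -0.008, 0.002, 0.018, 0, 0, 0, -0.01, 0.002, 0.022, 0, 0, 0, -0.01, 0.002, 0.022, 0, 0, 0, -0.03, 0, 0.01, 0, 0, 0, -0.035, 0, 0, 0.02, 0.085, 0, -0.035, 0, 0, 0.02, 0.085, 0, -0.03, 0, 0, 0.02, 0.085, 0, -0.02, 0, 0, 0.02, 0.085, 0])

```text
time_s: 13.85
tool_pos: [427.7, -185.9, 210.8]
tcp_rot: [0.114, 0.993, -0.006, 0.042]
ft_force: [0.7, -0.1, -0.5]
finger_gap: 77.7
grasp_force: 0.0
```

Emit:
arm_command(deltas=[0, 0.01, 0, 0.018, 0.085, 0, 0, 0.02, 0, 0, 0, 0, 0, 0.035, 0, 0, 0, 0, 0, 0.04, 0, 0, 0, 0, 0, 0.04, 0, 0, 0, 0, 0, 0.04, 0, 0, 0, 0, 0, 0.04, 0, 0, 0, 0, 0, 0.04, 0, 0, 0, 0, 0, 0.03, 0, 0, 0, 0, 0, 0, 0, 0, 0, 0], fingers=0.085)

```text
time_s: 14.85
tool_pos: [429.7, 113.3, 210.2]
tcp_rot: [0.111, 0.994, -0.002, 0.0]
ft_force: [-0.1, -0.9, -0.5]
finger_gap: 85.2
grasp_force: 0.0
```

```bash
python3 - <<'E'
from g import *
p,d=look('top','t2'); t=cloud('top',d); q=(t-o)@R
cv2.imwrite('pics/c4.png',cv2.resize(p[130:280,210:400,::-1],None,fx=4,fy=4,interpolation=cv2.INTER_CUBIC))
Q=q.reshape(-1,3); m=(abs(Q[:,1]-74)<60)&(abs(Q[:,0])<70)&(Q[:,2]>60)&(Q[:,2]<160); print(m.sum(),Q[m].min(0),Q[m].max(0),np.median(Q[m],0))
top=Q[m&(Q[:,2]>95)]; print(len(top),top.min(0),top.max(0))
x,dd=look('side','s3'); s=cloud('side',dd)
b=s[247:276,248:271].reshape(-1,3); b=b[(b[:,2]>8)&(b[:,2]<66)]
from scipy.optimize import least_squares
sd=b[b[:,2]<50]; f=least_squares(lambda c:np.hypot(sd[:,0]-c[0],sd[:,1]-c[1])-24,[526,218],loss='soft_l1',f_scale=2); print('short',f.x,len(sd))
E
```

```text
box [-188.572  328.718  255.217] rot left [-0.094 -0.425 -0.004] F box [-0.158 -0.871 -0.527]
152 [-29.845  44.574  60.066] [ 25.012  99.702 119.693] [ 0.297 72.288 90.463]
72 [-29.845  44.574  96.84 ] [ 25.012  98.075 119.693]
short [526.37  216.957] 268
```

View pics/c4.png

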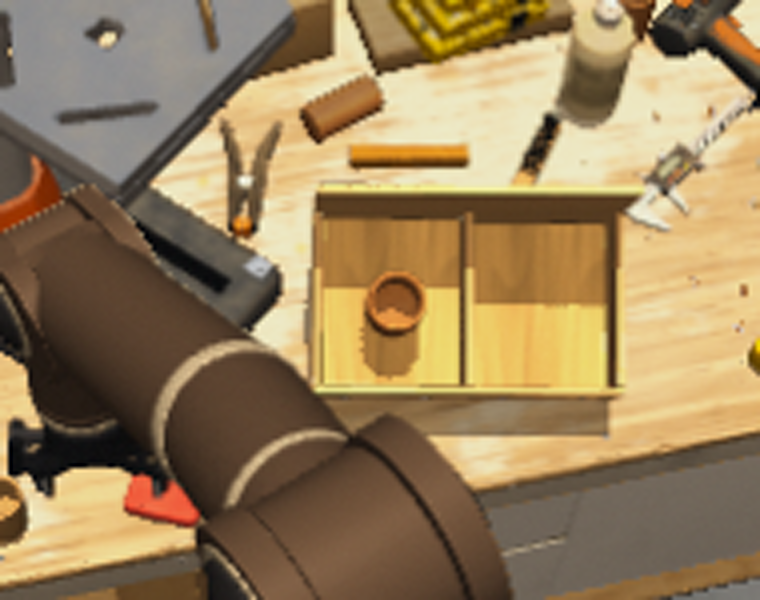

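The tall cup stands upright in the left bay at crop (397,300), with its mouth about 118 mm above the box bottom, as it should be. Now the short cup.

Emit:
arm_command(deltas=[0.01, 0.025, 0, 0, 0, 0, 0.02, 0.03, 0, 0, 0, 0, 0.025, 0.03, 0, 0, 0, 0, 0.025, 0.019, -0.02, 0, 0, 0, 0.017, 0, -0.03, 0, 0, 0, 0, 0, -0.03, 0, 0, 0, 0, 0, -0.02, 0, 0, 0, 0, 0, -0.01, 0, 0, 0, 0, 0, 0, 0, 0, 0, 0, 0, 0, 0, 0, 0])

```text
time_s: 15.95
tool_pos: [527.8, 212.8, 100.3]
tcp_rot: [0.114, 0.993, -0.002, 0.0]
ft_force: [0.3, -0.1, 0.7]
finger_gap: 84.8
grasp_force: 0.0
```

Emit:
arm_command(deltas=[-0.0015, 0.0045, 0, 0, 0, 0, 0, 0, -0.015, 0, 0, 0, 0, 0, -0.015, 0, 0, 0, 0, 0, -0.015, 0, 0, 0, 0, 0, -0.015, 0, 0, 0, 0, 0, -0.012, 0, 0, 0, 0, 0, -0.006, 0, 0, 0, 0, 0, 0, 0, 0, 0])

```text
time_s: 16.75
tool_pos: [525.2, 217.6, 20.4]
tcp_rot: [0.114, 0.994, -0.003, -0.001]
ft_force: [0.3, 0.2, -0.6]
finger_gap: 84.7
grasp_force: 0.0
```

Emit:
arm_command(deltas=[0, 0, 0, 0, 0, 0, 0, 0, 0, 0, 0, 0, 0, 0, 0, 0, 0, 0, 0, 0, 0, 0, 0, 0, 0, 0, 0, 0, 0, 0, 0, 0, 0, 0, 0, 0, 0, 0, 0, 0, 0, 0, 0, 0, 0, 0, 0, 0, 0, 0, 0, 0, 0, 0, 0, 0, 0, 0, 0, 0], fingers=0.035, force=30)

```text
time_s: 17.75
tool_pos: [526.0, 217.8, 21.9]
tcp_rot: [0.114, 0.994, -0.002, 0.0]
ft_force: [-1.4, -1.1, 5.7]
finger_gap: 45.7
grasp_force: 30.9
```

Emit:
arm_command(deltas=[0, 0, 0.01, 0, 0, 0, 0, 0, 0.015, 0, 0, 0, 0, 0, 0.025, 0, 0, 0, 0, 0, 0.03, 0, 0, 0, 0, 0, 0.03, 0, 0, 0, 0, 0, 0.03, 0, 0, 0, 0, 0, 0.025, 0, 0, 0, 0, 0, 0.01, 0, 0, 0, 0, 0, 0, 0, 0, 0])

```text
time_s: 18.65
tool_pos: [526.3, 218.1, 198.1]
tcp_rot: [0.114, 0.994, -0.001, 0.001]
ft_force: [0.3, -0.3, -0.9]
finger_gap: 46.3
grasp_force: 31.2
```

Emit:
arm_command(deltas=[-0.01, -0.005, 0, 0, 0, 0, -0.025, -0.015, 0, 0, 0, 0, -0.03, -0.02, 0, 0, 0, 0, -0.025, -0.025, 0, 0, 0, 0, -0.01, -0.035, 0, 0, 0, 0, 0, -0.04, 0, 0, 0, 0, 0, -0.04, 0, 0, 0, 0, 0, -0.04, 0, 0, 0, 0, 0, -0.04, 0, 0, 0, 0, 0, -0.04, 0, 0, 0, 0])

```text
time_s: 19.65
tool_pos: [423.5, -83.7, 194.7]
tcp_rot: [0.114, 0.994, -0.003, -0.002]
ft_force: [1.4, -0.3, -1.1]
finger_gap: 46.4
grasp_force: 31.2
```

Emit:
arm_command(deltas=[0, -0.04, 0, 0, 0, 0, 0, -0.04, 0, 0, 0, 0, 0, -0.04, 0, 0, 0, 0, 0, -0.035, 0, 0, 0, 0, 0, -0.035, 0, 0, 0, 0, 0, -0.03, 0, 0, 0, 0, 0, -0.02, 0, 0, 0, 0, 0, -0.01, 0, 0, 0, 0, 0, 0, 0, 0, 0, 0, 0, 0, 0, 0, 0, 0])

```text
time_s: 20.65
tool_pos: [425.2, -330.8, 195.3]
tcp_rot: [0.113, 0.994, -0.002, -0.001]
ft_force: [-0.6, 0.4, -1.6]
finger_gap: 46.2
grasp_force: 31.2
```

Emit:
arm_command(deltas=[0, 0, 0, -0.018, -0.08, 0, 0, 0, 0, -0.02, -0.085, 0, 0.01, 0, 0, -0.02, -0.09, 0, 0.02, 0, 0, -0.02, -0.085, 0, 0.03, 0, -0.005, -0.02, -0.085, 0, 0.03, 0, -0.008, 0, 0, 0, 0.03, 0, -0.008, 0, 0, 0, 0.021, 0, -0.01, 0, 0, 0, 0, 0, 0, 0, 0, 0, 0, 0, 0, 0, 0, 0])

```text
time_s: 21.65
tool_pos: [566.4, -330.3, 164.3]
tcp_rot: [0.11, 0.97, -0.026, 0.214]
ft_force: [-0.5, -0.3, -0.8]
finger_gap: 45.9
grasp_force: 31.2
```

```bash
python3 g.py
```

```text
box [  3.363 -72.66  115.084] rot left [ 0.003 -0.003  0.   ] F box [-0.7   -0.384 -0.607]
```

Emit:
arm_command(deltas=[0.0015, -0.001, -0.01, 0, 0, 0, 0.0042, -0.001, -0.009, 0, 0, 0, 0.0042, -0.001, -0.009, 0, 0, 0, 0.0042, -0.001, -0.009, 0, 0, 0, 0.0042, -0.001, -0.009, 0, 0, 0, 0.0033, -0.0008, -0.0072, 0, 0, 0, 0.0016, -0.0004, -0.0036, 0, 0, 0, 0, 0, 0, 0, 0, 0, 0, 0, 0, 0, 0, 0])

```text
time_s: 22.55
tool_pos: [589.7, -338.6, 108.4]
tcp_rot: [0.112, 0.97, -0.027, 0.215]
ft_force: [0.2, 0.1, -0.9]
finger_gap: 46.1
grasp_force: 31.2
```

```bash
python3 g.py
```

```text
box [  1.984 -75.502  53.989] rot left [ 0.004 -0.001  0.003] F box [-0.241  0.099 -0.895]
```

Emit:
arm_command(deltas=[0.0008, -0.0002, -0.0018, 0, 0, 0, 0.0008, -0.0002, -0.0018, 0, 0, 0, 0.0008, -0.0002, -0.0018, 0, 0, 0, 0.0008, -0.0002, -0.0018, 0, 0, 0, 0, 0, 0, 0, 0, 0, 0, 0, 0, 0, 0, 0])

```text
time_s: 23.15
tool_pos: [592.9, -339.2, 101.0]
tcp_rot: [0.111, 0.97, -0.027, 0.215]
ft_force: [0.3, -0.5, -1.0]
finger_gap: 45.8
grasp_force: 31.2
```

```bash
python3 g.py
```

```text
box [  1.853 -75.352  45.928] rot left [ 0.004 -0.001  0.003] F box [-0.035 -0.389 -1.06 ]
```

Emit:
arm_command(deltas=[0.0008, -0.0002, -0.0018, 0, 0, 0, 0.0008, -0.0002, -0.0018, 0, 0, 0, 0.0008, -0.0002, -0.0018, 0, 0, 0, 0.0008, -0.0002, -0.0018, 0, 0, 0, 0, 0, 0, 0, 0, 0, 0, 0, 0, 0, 0, 0])

```text
time_s: 23.75
tool_pos: [596.1, -340.0, 93.8]
tcp_rot: [0.111, 0.97, -0.027, 0.215]
ft_force: [-0.6, -0.7, -0.4]
finger_gap: 46.2
grasp_force: 31.2
```

Emit:
arm_command(deltas=[0.0004, -0.0001, -0.0009, 0, 0, 0, 0.0004, -0.0001, -0.0009, 0, 0, 0, 0, 0, 0, 0, 0, 0, 0, 0, 0, 0, 0, 0])

```text
time_s: 24.15
tool_pos: [596.9, -340.3, 92.1]
tcp_rot: [0.112, 0.97, -0.027, 0.215]
ft_force: [-0.3, 0.3, -0.8]
finger_gap: 45.8
grasp_force: 31.2
```

Emit:
arm_command(deltas=[0.0004, -0.0001, -0.0009, 0, 0, 0, 0, 0, 0, 0, 0, 0, 0, 0, 0, 0, 0, 0])

```text
time_s: 24.45
tool_pos: [597.3, -340.3, 91.2]
tcp_rot: [0.111, 0.97, -0.027, 0.215]
ft_force: [0.5, 0.0, -1.0]
finger_gap: 46.0
grasp_force: 31.2
```

Emit:
arm_command(deltas=[0.0004, -0.0001, -0.0009, 0, 0, 0, 0, 0, 0, 0, 0, 0, 0, 0, 0, 0, 0, 0])

```text
time_s: 24.75
tool_pos: [597.7, -340.5, 90.3]
tcp_rot: [0.111, 0.97, -0.027, 0.215]
ft_force: [0.4, -0.1, -0.8]
finger_gap: 45.7
grasp_force: 31.2
```

Emit:
arm_command(deltas=[0.0004, -0.0001, -0.0009, 0, 0, 0, 0, 0, 0, 0, 0, 0, 0, 0, 0, 0, 0, 0])

```text
time_s: 25.05
tool_pos: [598.2, -340.5, 89.4]
tcp_rot: [0.111, 0.97, -0.027, 0.215]
ft_force: [0.1, 0.7, -0.1]
finger_gap: 46.2
grasp_force: 31.2
```

Emit:
arm_command(deltas=[0.0004, -0.0001, -0.0009, 0, 0, 0, 0, 0, 0, 0, 0, 0, 0, 0, 0, 0, 0, 0])

```text
time_s: 25.35
tool_pos: [598.6, -340.6, 88.5]
tcp_rot: [0.111, 0.97, -0.027, 0.215]
ft_force: [-0.1, -0.9, 0.5]
finger_gap: 45.9
grasp_force: 31.2
```

Emit:
arm_command(deltas=[0.0004, -0.0001, -0.0009, 0, 0, 0, 0, 0, 0, 0, 0, 0, 0, 0, 0, 0, 0, 0])

```text
time_s: 25.65
tool_pos: [599.0, -340.8, 87.6]
tcp_rot: [0.111, 0.97, -0.027, 0.215]
ft_force: [-0.1, 0.2, -0.7]
finger_gap: 46.5
grasp_force: 31.3
```

Emit:
arm_command(deltas=[0.0004, -0.0001, -0.0009, 0, 0, 0, 0, 0, 0, 0, 0, 0, 0, 0, 0, 0, 0, 0])

```text
time_s: 25.95
tool_pos: [599.4, -340.9, 86.8]
tcp_rot: [0.111, 0.97, -0.027, 0.215]
ft_force: [-1.4, 0.1, 2.1]
finger_gap: 46.1
grasp_force: 31.6
```

Contact: the force is about 2.5 N and the grip reading is up. I release as before.

Emit:
arm_command(deltas=[0, 0, 0, 0, 0, 0, 0, 0, 0, 0, 0, 0, 0, 0, 0, 0, 0, 0], force=20, fingers=0.0465)

```text
time_s: 26.25
tool_pos: [599.4, -340.9, 86.8]
tcp_rot: [0.111, 0.97, -0.027, 0.215]
ft_force: [-1.1, 0.4, 1.0]
finger_gap: 46.9
grasp_force: 14.4
```

Emit:
arm_command(deltas=[0, 0, 0, 0, 0, 0, 0, 0, 0, 0, 0, 0], fingers=0.049)

```text
time_s: 26.45
tool_pos: [599.5, -340.8, 86.7]
tcp_rot: [0.111, 0.97, -0.027, 0.215]
ft_force: [-0.1, -0.4, -0.9]
finger_gap: 48.6
grasp_force: 0.0
```

Emit:
arm_command(deltas=[0, 0, 0, 0, 0, 0, 0, 0, 0, 0, 0, 0, 0, 0, 0, 0, 0, 0], fingers=0.052)

```text
time_s: 26.75
tool_pos: [599.4, -340.8, 86.7]
tcp_rot: [0.111, 0.97, -0.027, 0.215]
ft_force: [-0.2, 0.1, 0.2]
finger_gap: 52.0
grasp_force: 0.0
```

Emit:
arm_command(deltas=[0, 0, 0, 0, 0, 0, 0, 0, 0, 0, 0, 0, 0, 0, 0, 0, 0, 0], fingers=0.07)

```text
time_s: 27.05
tool_pos: [599.4, -340.8, 86.7]
tcp_rot: [0.111, 0.97, -0.027, 0.215]
ft_force: [0.6, -0.1, -0.1]
finger_gap: 69.5
grasp_force: 0.0
```

Emit:
arm_command(deltas=[-0.004, 0.001, 0.009, 0, 0, 0, -0.006, 0.0015, 0.0135, 0, 0, 0, -0.008, 0.002, 0.018, 0, 0, 0, -0.01, 0.002, 0.022, 0, 0, 0, -0.01, 0.002, 0.022, 0, 0, 0, -0.03, 0, 0.015, 0, 0, 0, -0.035, 0, 0.01, 0, 0, 0, -0.035, 0, 0, 0, 0, 0, -0.03, 0, 0, 0, 0, 0, -0.02, 0, 0, 0, 0, 0])

```text
time_s: 28.05
tool_pos: [409.0, -332.3, 197.5]
tcp_rot: [0.112, 0.97, -0.027, 0.216]
ft_force: [-0.2, -0.3, 0.3]
finger_gap: 70.0
grasp_force: 0.0
```

Emit:
arm_command(deltas=[0, -0.02, 0, 0, 0, 0, 0, -0.04, 0, 0, 0, 0, 0, -0.04, 0, 0, 0, 0, 0, -0.04, 0, 0, 0, 0, 0, -0.03, 0, 0, 0, 0, 0, -0.02, 0, 0, 0, 0, 0, 0, 0, 0, 0, 0, 0, 0, 0, 0, 0, 0])

```text
time_s: 28.85
tool_pos: [410.7, -522.1, 196.8]
tcp_rot: [0.112, 0.97, -0.027, 0.215]
ft_force: [-0.4, 0.3, 0.2]
finger_gap: 69.9
grasp_force: 0.0
```

```bash
python3 - <<'E'
from g import *
p,d=look('top','t3'); Q=((cloud('top',d)-o)@R).reshape(-1,3)
cv2.imwrite('pics/c5.png',cv2.resize(p[130:280,160:350,::-1],None,fx=4,fy=4,interpolation=cv2.INTER_CUBIC) if 0 else cv2.resize(p[120:290,140:390,::-1],None,fx=3.2,fy=3.2,interpolation=cv2.INTER_CUBIC))
for sg,h in((74,60),(-74,30)):
    m=(abs(Q[:,1]-sg)<60)&(abs(Q[:,0])<70)&(Q[:,2]>h)&(Q[:,2]<160); print(m.sum(),Q[m].min(0),Q[m].max(0))
E
```

```text
box [ -81.264 -294.556  190.355] rot left [ 0.004 -0.001  0.003] F box [-0.323  0.208  0.316]
157 [-29.834  44.371  60.016] [ 25.4    99.733 113.275]
61 [-16.074 -94.852  30.231] [ 23.639 -51.338  73.86 ]
```

View pics/c5.png

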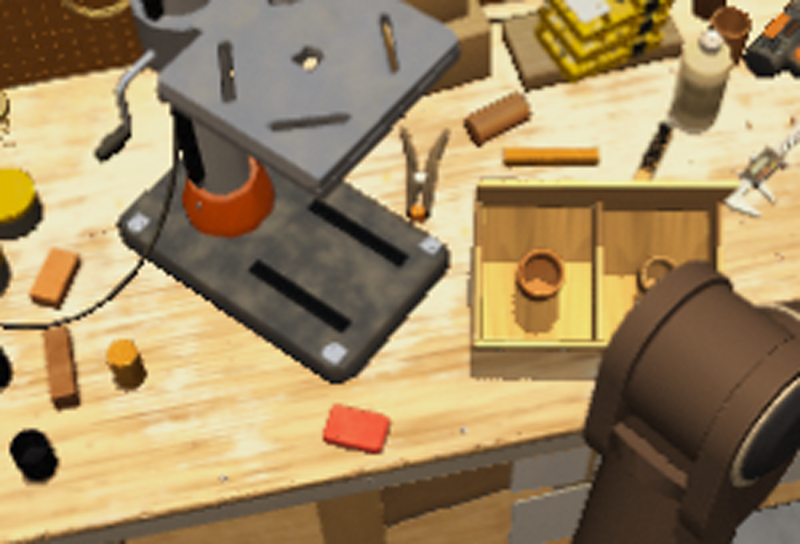

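The picture shows both cups upright, mouth up: tall at crop (540,272) and short at (658,272), the latter partly behind the arm but with its rim at the expected 68–74 mm. The blank, offcut, pad and black cups haven't moved. Handing in.

```bash
python3 -c "
from bench import arm
print(arm.finish_job())"
```

```text
the job is handed in; nothing more can be done
None
```

I stood the tall cup in the left bay and the short cup in the right, each lowered until it just touched its board and then released. The last picture showed both upright. The job is handed in at about 29 s; no verdict came back.

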